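Start the propagator from the turntable switch caddy

ROBOT

A 6-joint arm with a two-finger parallel gripper is mounted at the origin on the work surface. World frame = base frame: x ahead of the robot, y to its left, z up, the work surface at z = 0. Lengths are in mm, angles in rad, forces in N, time in s.
With the tool pointing down it reaches from about 300 to 850 mm from the base axis. Payload 5.4 kg.
Tool frame: the origin (TCP) lies at the very end of the fingers, on their centre line; the grasp point (between the pads) lies behind it (manip.grip_depth is the z of the grasp point in the tool frame, in mm); z points along the fingers, y is the direction in which the jaws open and shut (so a half turn about z gives the same grasp; the last joint's range is limited). The gripper opens to 85 mm and grips with 20 to 120 N. Pads are 22 mm wide; open, the fingers measure 114 mm over their backs; the gripper's body (76 mm by 85 mm) begins 54 mm behind the grasp point. The pads swing forward as they close: fully open they stand 13 mm farther back than shut.
Start: joints at [1.034, 0.158, 1.597, -0, 1.386, -0.21], TCP at [184.593, 544.547, 231.299] pointing down, gripper open.
Joint ranges: [-2.91, 2.91], [-0.94, 2.29], [0.18, 2.7], [-1.29, 4.43], [0.17, 2.64], [-3, 3]. Speed limits (rad/s): [2.57, 2.57, 3.14, 3.14, 3.14, 3.14].

INTERFACE

Orientations are given as a unit quaternion [x, y, z, w].
In Python, from workcell import manip, optics gives the robot as it stands. The module is installed in compiled form; this text tells all that it offers.
- The arm moves only by the tool arm_command, never from a script. Its argument "rows" is text: rows parted by semicolons, each of 6 numbers parted by spaces: the shift along the tool's x, y, z in mm, then the turn, a rotation vector about the tool's x, y, z in degrees. A call has 1 to 5 rows; each row is the pose to reach, as a shift and turn from the pose commanded when the call began, along the tool's axes at that moment; what a row does not reach only later rows make up. A row lasts 1/8 s, in which the tool goes at most 62.5 mm and 10.7 degrees, less where a joint would pass 70% of its speed; a pose out of reach is approached as far as the arm can. A call with a gripper value outside its range is refused whole. "jaw" is the closure in counts, from 0 (fully open) to 255 (shut), set as the call begins (left out, the last holds). The fingers move at their own pace and stop on an object; the grip force is fixed at half the most. Time passes only in rows, so rows that repeat a pose let the fingers close. It gives the time, the measured TCP pose, the force and the opening at its end, in the units of the state.
- manip.get_obs(): the state, without advancing time (a new reading comes with each control period).
- optics.read_camera(name): name is "scene" or "top" or "wrist"; returns a dict with "frame" (400x640x3 uint8, blue, green, red), "depth" (400x640 float32, mm along the optical axis (not along the pixel's ray), 0 where there is no reading), "fx", "fy", "cx", "cy" (pixels), "k1" (the pictures are not rectified: a ray, as slopes to the right and down, at radius r is drawn at 1 + k1 r^2 times it, then the intrinsics apply), "xyz" and "orientation" of the camera in the world. Camera axes: x right, y up, looking along -z (the intrinsics and any distortion apply to the point x, -y, -z); pixel columns grow to the right and rows downward; lengths in mm; the calibration is good to about 2 mm. A picture is of the moment at which its call begins.
- manip.job_done(): hands the job in, once; it reports no verdict.
Trained networks look in a picture, given as the dict that the camera call returned (one of the last four; its "shot" number tells which), for a name from the list of things; names that differ only in an ending like _2 or _b are one class to them, and where a whole thing is asked for, a point or a joint stands for the part that bears it (a point fixed in the world has none). Each returns a list of dicts, best first, with "score" (0 to 1); they miss things now and then, are a little off and sometimes report something else, mostly with a low value. They report only what shows in the picture. A call takes as long as a camera call. They do not tell look-alikes from the thing itself.
- optics.look_for(picture, query): "location" ([x, y, z] in mm, in world coordinates, good to about 4 mm: the middle of the surface that is visible of it).
- optics.masks_of(picture, query): "pixels" (400x640 bool, what is visible of it).
- optics.place_of(picture, query): "location" ([x, y, z] in mm, in world coordinates, good to about 4 mm: a listed point, or the origin of a listed thing).
The state is a dict: "time": time; "joint_pos": joint angles; "qvel": joint speeds; "joint_efforts": joint torques, N m; "tcp_pos": TCP position; "tool_rot": TCP orientation; "ft_force": force on the tool from outside, world axes, zero at the start; "torque": the same for the moment, N m; "finger_gap": finger opening in mm.
Only numpy, scipy, OpenCV 4.12 (cv2) and the standard library are available. Lean on these libraries where they do the work, as an engineer would, in place of code of your own. Each camera call takes 0.05 s, during which the arm holds its last target.

TASK

Start the propagator from the three switches in the green turntable caddy: push down the red key (heat mat), then the yellow key (lamp), then the blue key (fan), each lightly and far enough to switch on, and none before its turn. Only press: lift nothing, do not turn or shift the caddy, and leave the pot, hand fork, dibber and propagator where they are.

Things in the scene. Friction and masses are not known exactly. Their poses are not given: they have to be found in the camera images.
- caddy_base: black round rubber foot (184 mm diameter, 12 mm thick) of the turntable caddy, standing loose on the table; with all it carries it weighs about 1.2 kg. Origin: centre of its underside, on the spin axis. The caddy on it is a round green plastic tray, 230 mm across, its rim 56 mm above the table, with a 28 mm centre post up to 72 mm and three grey switches set 120 degrees apart at 66 mm from the axis
- caddy (a joint): turn of the green tray on its foot, rad, counter-clockwise from above; it turns easily (about 0.06 N m), so a sideways push spins it, while a straight downward push does not
- red_switch (a point): centre of the top of the black plastic cup (62 mm across) in the green tray in which the grey switch housing (54 mm across, its top 68 mm above the table) of the red key stands; the point is 46 mm above the table, under the key's centre, and moves only if the caddy does
- red_top (a point): centre of the top face of the red key (heat mat switch), a flat round red plastic cap 42 mm across; 16 mm above its grey housing and 84 mm above the table when up; it sinks with the key
- red_key (a joint): how far the red key is pushed down, m: 0 up (off), 0.012 fully down in its housing against its stop. It moves straight down, resists with about 3 N, and stays wherever it is left (no spring). Pushed beyond its stop, the grey housing under it gives way on springs: from 5 N, then 0.5 N per mm, at most 12 mm, and comes back up. The heat mat is on from 0.007
- yellow_switch (a point): centre of the top of the black plastic cup (62 mm across) in the green tray in which the grey switch housing (54 mm across, its top 68 mm above the table) of the yellow key stands; the point is 46 mm above the table, under the key's centre, and moves only if the caddy does
- yellow_top (a point): centre of the top face of the yellow key (grow lamp switch), a flat round yellow plastic cap 42 mm across; 16 mm above its grey housing and 84 mm above the table when up; it sinks with the key
- yellow_key (a joint): how far the yellow key is pushed down, m: 0 up (off), 0.012 fully down in its housing against its stop. It moves straight down, resists with about 3 N, and stays wherever it is left (no spring). Pushed beyond its stop, the grey housing under it gives way on springs: from 5 N, then 0.5 N per mm, at most 12 mm, and comes back up. The grow lamp is on from 0.007
- blue_switch (a point): centre of the top of the black plastic cup (62 mm across) in the green tray in which the grey switch housing (54 mm across, its top 68 mm above the table) of the blue key stands; the point is 46 mm above the table, under the key's centre, and moves only if the caddy does
- blue_top (a point): centre of the top face of the blue key (fan switch), a flat round blue plastic cap 42 mm across; 16 mm above its grey housing and 84 mm above the table when up; it sinks with the key
- blue_key (a joint): how far the blue key is pushed down, m: 0 up (off), 0.012 fully down in its housing against its stop. It moves straight down, resists with about 3 N, and stays wherever it is left (no spring). Pushed beyond its stop, the grey housing under it gives way on springs: from 5 N, then 0.5 N per mm, at most 12 mm, and comes back up. The fan is on from 0.007
- pot: grey stoneware plant pot, round and tapered, 120 mm across the mouth, 110 mm tall, standing open end up; origin at the centre of its underside
- fork: stainless hand fork with a wooden handle, lying flat, 290 mm long, 74 mm wide, 28 mm high; origin under the middle of its length, tines to its own +x
- dibber: yellow plastic dibber with a T handle, lying flat, 260 mm long, 96 mm over the handle, 26 mm high; origin near the middle of its length, on the table, point to its own +x
- propagator: transparent propagator dome on its black seed tray, 320 x 200 mm, 168 mm tall with its knob; origin at the centre of its underside, long side along its own x
There are look-alikes about, which are no part of the job. What is shaped like the caddy_base but pink is not meant. There is more than one size of the pot; the one meant has the size given above.

How it is judged:
By the outcome, as a careful person would: the job done as asked, in the order asked, and still so for the second after the job is handed in, with the robot touching nothing.
It also fails if it takes over 38 s, if anything falls off the work surface, if the arm or the gripper's body presses on something with over 40 N, if the wrist force passes 120 N, or if a joint passes its speed limit or range.

## Working session

There is one attempt and no reset: what is moved stays moved. The work goes in short steps, Python scripts to look and compute and a tool call to move; the robot and the scene stay as the last step left them, time stands still between calls to the robot, and variables do not carry over. Pictures are saved under pics/ and viewed, and the job is handed in when it is done.

Besides the shell and the picture viewer there is one more tool, called after ">>>" by a JSON object that holds its "api" and its "payload". arm_command: Moves the arm, as the interface text tells. Its arguments: {"type":"object","properties":{"rows":{"type":"string"},"jaw":{"type":"number"}},"required":["rows"]}

```bash
mkdir -p pics; cat > h.py <<'E'
import numpy as np, cv2
from scipy.spatial.transform import Rotation as R
from workcell import manip, optics
def px(c,p):
    q=R.from_quat(c["orientation"]).inv().apply(np.array(p,float)-np.array(c["xyz"]))
    s=np.array([q[0]/-q[2],-q[1]/-q[2]]); s=s*(1+c["k1"]*(s@s)); return c["fx"]*s[0]+c["cx"],c["fy"]*s[1]+c["cy"]
def ray(c,u,v):
    d=np.array([(u-c["cx"])/c["fx"],(v-c["cy"])/c["fy"]]); s=d.copy()
    for _ in range(20): s=d/(1+c["k1"]*(s@s))
    return R.from_quat(c["orientation"]).apply([s[0],-s[1],-1])
def onz(c,u,v,z):
    r=ray(c,u,v); o=np.array(c["xyz"]); return o+r*(z-o[2])/r[2]
def wpt(c,u,v):
    return np.array(c["xyz"])+ray(c,u,v)*c["depth"][int(v),int(u)]
E
python3 - <<'E'
from h import *
o=manip.get_obs(); print({k:np.round(v,3) for k,v in o.items()}, manip.grip_depth)
for n in ["scene","top","wrist"]:
    c=optics.read_camera(n); cv2.imwrite(f"pics/{n}0.png",c["frame"])
    print(n,np.round(c["xyz"]),c["fx"],c["k1"])
    for q in ["caddy_base","red_top","yellow_top","blue_top","pot","propagator","fork","dibber"]:
        print(q,[(np.round(d["location"]),round(d["score"],2),np.round(px(c,d["location"]))) for d in optics.place_of(c,q)])
E
```

```text
{'time': np.float64(0.0), 'joint_pos': array([ 1.034,  0.159,  1.598, -0.   ,  1.386, -0.21 ]), 'qvel': array([ 0.001, -0.002, -0.001,  0.001, -0.   ,  0.   ]), 'joint_efforts': array([-0.0000e+00, -3.9601e+01, -3.3143e+01, -0.0000e+00,  9.0000e-03,
        0.0000e+00]), 'tcp_pos': array([184.281, 544.023, 230.301]), 'tool_rot': array([ 0.163,  0.987, -0.001, -0.   ]), 'ft_force': array([-0.239,  0.5  ,  0.156]), 'torque': array([-0.012,  0.01 ,  0.042]), 'finger_gap': np.float64(85.559)} -18.700000000000003
scene [1582.  162.  850.] 434.6682829385521 0.02476845967574497
caddy_base [(array([219., 268.,  -1.]), 0.8, array([404., 176.])), (array([ 426., -383.,   -2.]), 0.61, array([212., 194.]))]
red_top [(array([260., 322.,  86.]), 0.57, array([423., 162.])), (array([532., -58.,  83.]), 0.55, array([299., 199.]))]
yellow_top [(array([544.,  60.,  83.]), 0.51, array([337., 205.])), (array([153., 280.,  89.]), 0.51, array([410., 146.]))]
blue_top [(array([443.,  16.,  84.]), 0.54, array([327., 185.])), (array([243., 205.,  85.]), 0.53, array([388., 158.]))]
pot [(array([ 271., -359.,   
[... 724 characters left out ...]
321.])), (array([442.,  12.,  84.]), 0.76, array([324., 238.]))]
pot [(array([ 426., -376.,    2.]), 0.92, array([466., 244.])), (array([ 264., -356.,   -2.]), 0.65, array([464., 305.]))]
propagator [(array([512., 476.,  -1.]), 0.93, array([156., 221.]))]
fork [(array([ 684., -361.,    3.]), 0.74, array([452., 154.]))]
dibber [(array([789., -36.,   1.]), 0.92, array([337., 123.]))]
wrist [107. 571. 374.] 324.61367966663056 -0.057740739460291034
caddy_base [(array([218., 274.,   0.]), 0.66, array([135., 259.]))]
red_top [(array([258., 326.,  86.]), 0.66, array([151., 315.]))]
yellow_top [(array([152., 281.,  81.]), 0.96, array([ 68., 240.]))]
blue_top []
pot []
propagator []
fork []
dibber []
```

View pics/top0.png

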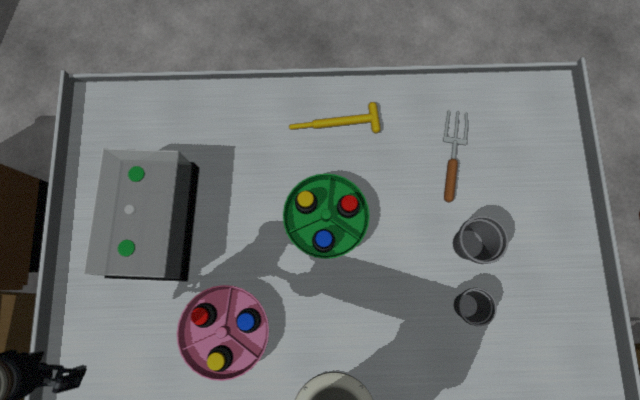

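View pics/scene0.png

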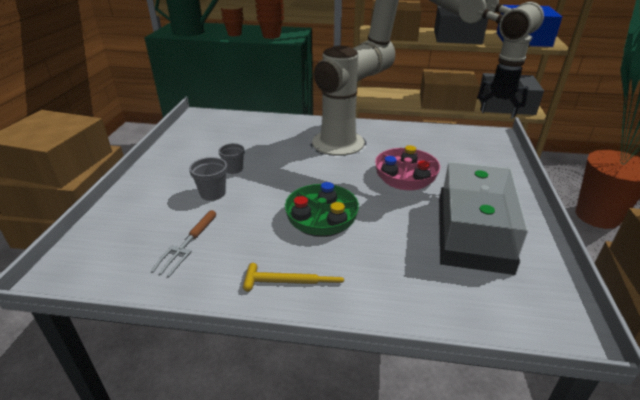

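```bash
python3 - <<'E'
import cv2
a=cv2.imread("pics/top0.png")
cv2.imwrite("pics/crop0.png",cv2.resize(a[160:280,260:400],None,fx=5,fy=5,interpolation=cv2.INTER_CUBIC))
E
```

```text
(no output)
```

View pics/crop0.png

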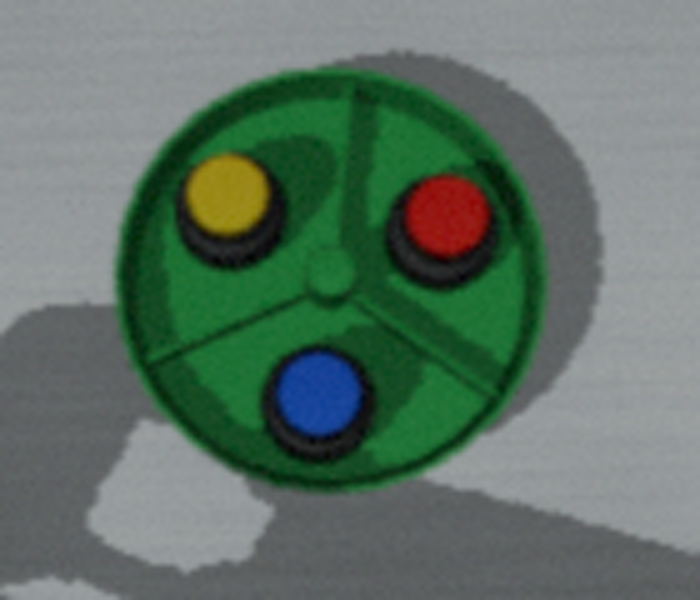

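Candidates in the top view are the green caddy (326,216) and the pink look-alike (224,332). The green one is meant: yellow key (306,199), red (349,203), blue (323,239), confirmed in the crop. The pots at (480,240) and (475,306), the fork and the dibber are well clear. Next I'll measure the cap centres from two views.

```bash
cat >> h.py <<'E'
HS={"red":[(0,8),(172,180)],"yellow":[(20,32)],"blue":[(105,125)]}
def cap(c,col,near,rad=22):
    hsv=cv2.cvtColor(c["frame"],cv2.COLOR_BGR2HSV); m=np.zeros(hsv.shape[:2],bool)
    for a,b in HS[col]: m|=(hsv[...,0]>=a)&(hsv[...,0]<=b)
    m&=(hsv[...,1]>120)&(hsv[...,2]>60)
    yy,xx=np.mgrid[:400,:640]; m&=(np.hypot(xx-near[0],yy-near[1])<rad)
    n,l,s,ce=cv2.connectedComponentsWithStats(m.astype(np.uint8))
    i=1+np.argmax(s[1:,4]); mm=l==i
    return ce[i],s[i],mm
def tri(c1,p1,c2,p2):
    o1,o2=np.array(c1["xyz"]),np.array(c2["xyz"]);d1,d2=ray(c1,*p1),ray(c2,*p2)
    t=np.linalg.lstsq(np.stack([d1,-d2],1),o2-o1,rcond=None)[0]
    a,b=o1+d1*t[0],o2+d2*t[1]; return (a+b)/2,np.linalg.norm(a-b)
G={"red":(532,-58,84),"yellow":(544,58,84),"blue":(442,14,84)}
E
python3 - <<'E'
from h import *
T=optics.read_camera("top");S=optics.read_camera("scene")
for k,g in G.items():
    a,s,m=cap(T,k,px(T,g)); b,s2,m2=cap(S,k,px(S,g),15)
    ys,xs=np.where(cv2.erode(m.astype(np.uint8),np.ones((5,5)))>0)
    P=np.array([wpt(T,x,y) for x,y in zip(xs,ys)])
    print(k,np.round(a,1),s[2:],"top@84",np.round(onz(T,*a,84),1),"tri",*[np.round(v,1) for v in tri(T,a,S,b)],"depth",np.round(np.median(P,0),1),"scene box",s2[2:], np.round(onz(S,*b,84),1))
E
```

```text
red [348.9 202.7] [ 17  16 215] top@84 [532.5 -53.7  84. ] tri [533.7 -53.8  78.1] 0.8 depth [532.1 -53.8  83.4] scene box [ 14  12 130] [541.7 -51.7  84. ]
yellow [305.  198.5] [ 17  16 218] top@84 [546.5  59.1  84. ] tri [548.   59.   77.9] 0.4 depth [546.5  59.   83.4] scene box [ 15  12 142] [556.2  59.6  84. ]
blue [323.2 238.2] [ 17  17 228] top@84 [442.3  15.   84. ] tri [443.   14.9  77.9] 0.0 depth [442.6  15.2  83.5] scene box [ 13  10 111] [452.1  16.1  84. ]
```

>>> {"api": "arm_command", "payload": {"rows": "0 0 0 0 0 0", "jaw": 255}}

```text
time: 1.58
tcp_pos: [184.6, 544.6, 231.3]
tool_rot: [0.163, 0.987, 0.0, 0.0]
ft_force: [-0.5, -0.2, -0.6]
finger_gap: 69.5
```

>>> {"api": "arm_command", "payload": {"rows": "-522 -455 40 0 0 0; -522 -455 40 0 0 0; -522 -455 40 0 0 0; -522 -455 40 0 0 0; -522 -455 40 0 0 0", "jaw": 255}}

```text
time: 2.2
tcp_pos: [342.3, 273.2, 213.5]
tool_rot: [0.163, 0.987, 0.0, 0.001]
ft_force: [1.4, 0.0, 0.1]
finger_gap: 0.1
```

```bash
cat > rel.py <<'E'
import sys
from h import *
def rel(p):
    o=manip.get_obs(); q=R.from_quat(o["tool_rot"]); return np.round(q.inv().apply(np.array(p)-o["tcp_pos"]),1)
E
python3 -c "
from rel import *
o=manip.get_obs();print(o['time'],o['tcp_pos'],o['finger_gap']);print(rel([532.5,-53.7,125]))"
```

```text
2.2 [342.28452068 273.22033788 213.46851047] 0.14163733359387978
[-284.9 -248.7   88.5]
```

>>> {"api": "arm_command", "payload": {"rows": "-285 -249 75 0 0 0; -285 -249 75 0 0 0; -285 -249 75 0 0 0; -285 -249 75 0 0 0; -285 -249 75 0 0 0"}}

```text
time: 2.82
tcp_pos: [496.4, 7.8, 152.5]
tool_rot: [0.163, 0.987, 0.0, 0.001]
ft_force: [0.8, 1.0, -0.3]
finger_gap: -0.1
```

>>> {"api": "arm_command", "payload": {"rows": "-65 -57 0 0 0 0; -65 -57 0 0 0 0; -65 -57 0 0 0 0"}}

```text
time: 3.2
tcp_pos: [539.2, -66.6, 152.6]
tool_rot: [0.164, 0.986, -0.0, 0.0]
ft_force: [-0.3, 0.1, 0.2]
finger_gap: -0.2
```

```bash
python3 - <<'E'
from rel import *
o=manip.get_obs();print(o['time'],o['tcp_pos'],o['tool_rot'],o['ft_force']);print(rel([532.5,-53.7,125]))
c=optics.read_camera("wrist"); cv2.imwrite("pics/w1.png",c["frame"])
for k,g in G.items():
    try:
        a,s,m=cap(c,k,px(c,g),60); print(k,a,s[2:],np.round(onz(c,*a,84),1), wpt(c,*a))
    except Exception as e: print(k,e)
E
```

```text
3.2 [539.24108926 -66.60171926 152.55093923] [ 1.63930265e-01  9.86471920e-01 -3.94437770e-05  1.35302540e-04] [-0.34183388  0.0812521   0.21003727]
[10.6 10.  27.5]
red [334.30609982 204.07060998] [  60   60 2705] [530.9 -54.3  84. ] [530.64612606 -54.2797221   84.66595936]
yellow [498.50856531 172.47430407] [  59   62 2802] [545.3  57.7  84. ] [545.37694129  57.75224253  83.85091047]
blue [396.12024825  33.89552625] [  67   71 3867] [441.8  13.4  84. ] [441.77995968  13.51354727  83.61652884]
```

View pics/w1.png

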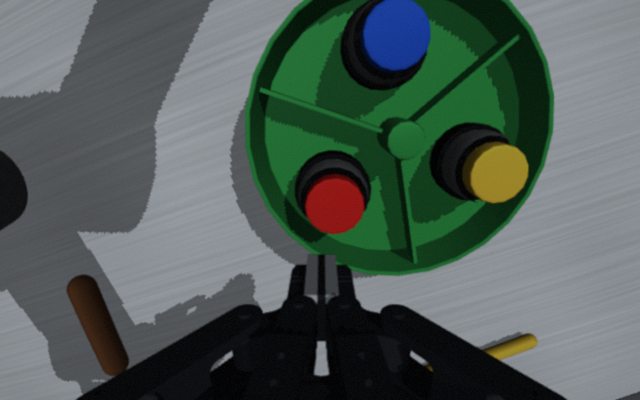

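The wrist view shows the green caddy with red at (334,204), yellow (498,172) and blue (396,34). It agrees with the top view to about 2 mm, and the caps stand at about 84 mm. I'll use red (531.5,-54), yellow (546,58.5) and blue (442,14).

```bash
python3 -c "
from rel import *
print(rel([531.5,-54,100]))"
```

```text
[10.3  8.4 52.4]
```

>>> {"api": "arm_command", "payload": {"rows": "11 9 25 0 0 0; 11 9 52 0 0 0; 11 9 52 0 0 0; 11 9 52 0 0 0"}}

```text
time: 3.75
tcp_pos: [531.6, -52.5, 101.7]
tool_rot: [0.162, 0.987, -0.0, 0.001]
ft_force: [-0.1, -0.1, 0.1]
finger_gap: -0.1
```

```bash
python3 -c "
from rel import *
o=manip.get_obs();print(o['time'],o['tcp_pos'],o['ft_force']);print(rel([531.5,-54,86]))"
```

```text
3.75 [531.56478022 -52.50122693 101.66933714] [-0.06196911 -0.08672358  0.0551885 ]
[-0.4 -1.4 15.7]
```

>>> {"api": "arm_command", "payload": {"rows": "0 -1 6 0 0 0; 0 -1 12 0 0 0; 0 -1 15 0 0 0; 0 -1 15 0 0 0"}}

```text
time: 4.25
tcp_pos: [530.5, -53.9, 85.1]
tool_rot: [0.163, 0.987, 0.0, -0.0]
ft_force: [0.2, 0.4, -0.2]
finger_gap: -0.1
```

>>> {"api": "arm_command", "payload": {"rows": "0 0 1 0 0 0; 0 0 2 0 0 0; 0 0 3 0 0 0; 0 0 4 0 0 0; 0 0 4 0 0 0"}}

```text
time: 4.88
tcp_pos: [531.0, -54.0, 81.7]
tool_rot: [0.163, 0.987, -0.0, 0.0]
ft_force: [-0.5, -0.7, 2.6]
finger_gap: 0.0
```

>>> {"api": "arm_command", "payload": {"rows": "0 0 2 0 0 0; 0 0 4 0 0 0; 0 0 6 0 0 0; 0 0 7.5 0 0 0; 0 0 7.5 0 0 0"}}

```text
time: 5.5
tcp_pos: [530.8, -54.0, 73.8]
tool_rot: [0.163, 0.987, -0.0, 0.0]
ft_force: [0.0, -0.0, 1.1]
finger_gap: -0.1
```

>>> {"api": "arm_command", "payload": {"rows": "0 0 0 0 0 0"}}

```text
time: 5.62
tcp_pos: [530.7, -53.9, 73.8]
tool_rot: [0.163, 0.987, 0.0, -0.0]
ft_force: [1.2, -0.1, 1.8]
finger_gap: 0.4
```

>>> {"api": "arm_command", "payload": {"rows": "0 0 -10 0 0 0; 0 0 -30 0 0 0; 0 0 -50 0 0 0; 0 0 -50 0 0 0"}}

```text
time: 6.12
tcp_pos: [532.0, -54.3, 126.0]
tool_rot: [0.163, 0.987, -0.0, 0.002]
ft_force: [-0.4, 0.4, -0.2]
finger_gap: -0.5
```

```bash
cat > chk.py <<'E'
from rel import *
o=manip.get_obs();print(o['time'],o['tcp_pos'],o['ft_force'])
c=optics.read_camera("wrist"); cv2.imwrite("pics/%s.png"%sys.argv[1],c["frame"])
for k,g in G.items():
    try:
        a,s,m=cap(c,k,px(c,g),60)
        ys,xs=np.where(cv2.erode(m.astype(np.uint8),np.ones((7,7)))>0)
        z=np.median([wpt(c,x,y)[2] for x,y in zip(xs[::7],ys[::7])])
        print(k,np.round(a),s[2:],"z",round(z,1),np.round(onz(c,*a,z),1))
    except Exception as e: print(k,e)
print(rel(eval(sys.argv[2])))
E
python3 chk.py w2 "[546,58.5,100]"
```

```text
6.125 [532.03501761 -54.33964906 125.98718915] [-0.42072833  0.3751504  -0.19672164]
red [321. 226.] [  63   60 2978] z 73.5 [530.2 -53.9  73.5]
yellow [503. 199.] [  66   68 3447] z 83.7 [544.7  57.7  83.7]
blue [389.  46.] [  77   84 5027] z 83.7 [441.4  13.6  83.7]
[ 22.1 111.4  24.6]
```

View pics/w2.png

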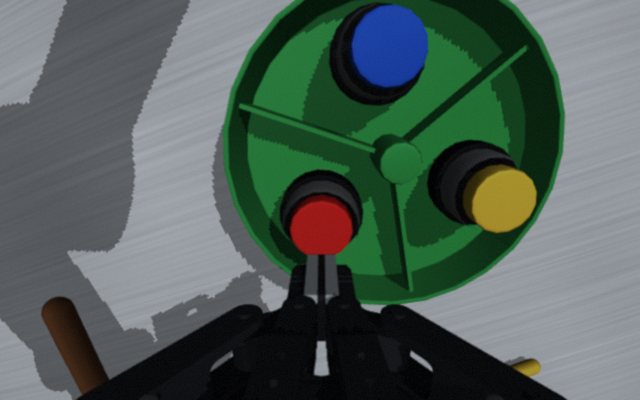

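Red now stands at z 73.5, about 10 mm down, and is on. The caddy hasn't moved and the other keys are still up. Yellow (503,199) is next.

>>> {"api": "arm_command", "payload": {"rows": "22 111 0 0 0 0; 22 111 0 0 0 0; 22 111 24 0 0 0; 22 111 24 0 0 0; 22 111 24 0 0 0"}}

```text
time: 6.8
tcp_pos: [545.4, 57.8, 99.9]
tool_rot: [0.163, 0.987, -0.0, -0.0]
ft_force: [0.4, 0.1, 0.3]
finger_gap: -0.3
```

```bash
python3 -c "
from rel import *
o=manip.get_obs();print(o['time'],o['tcp_pos'],o['ft_force']);print(rel([545.5,58.2,86]))"
```

```text
6.8 [545.38450191  57.80800741  99.91445791] [0.41934251 0.05836347 0.34420539]
[ 0.   0.4 13.9]
```

>>> {"api": "arm_command", "payload": {"rows": "0 0 6 0 0 0; 0 0 11 0 0 0; 0 0 14 0 0 0; 0 0 14 0 0 0"}}

```text
time: 7.3
tcp_pos: [545.4, 58.2, 85.7]
tool_rot: [0.163, 0.987, 0.0, -0.0]
ft_force: [0.4, -0.6, -0.4]
finger_gap: -0.1
```

>>> {"api": "arm_command", "payload": {"rows": "0 0 1 0 0 0; 0 0 2 0 0 0; 0 0 3 0 0 0; 0 0 4 0 0 0; 0 0 4 0 0 0"}}

```text
time: 7.92
tcp_pos: [545.8, 58.2, 82.2]
tool_rot: [0.163, 0.987, 0.0, 0.0]
ft_force: [-1.1, 0.8, 2.4]
finger_gap: 0.1
```

>>> {"api": "arm_command", "payload": {"rows": "0 0 2 0 0 0; 0 0 4 0 0 0; 0 0 6 0 0 0; 0 0 8 0 0 0; 0 0 8 0 0 0"}}

```text
time: 8.55
tcp_pos: [545.6, 58.3, 73.7]
tool_rot: [0.163, 0.987, -0.0, -0.0]
ft_force: [-0.2, -0.8, 1.2]
finger_gap: -0.6
```

>>> {"api": "arm_command", "payload": {"rows": "0 0 0 0 0 0; 0 0 -10 0 0 0; 0 0 -30 0 0 0; 0 0 -50 0 0 0; 0 0 -50 0 0 0"}}

```text
time: 9.18
tcp_pos: [547.0, 58.1, 126.1]
tool_rot: [0.163, 0.987, 0.0, 0.002]
ft_force: [0.0, -0.5, -1.0]
finger_gap: -0.2
```

```bash
python3 chk.py w3 "[442,14,100]"
```

```text
9.175 [546.98614728  58.13737033 126.10239935] [ 0.00819836 -0.46933288 -1.0029531 ]
red [161. 255.] [  60   59 2747] z 73.4 [530.6 -51.5  73.4]
yellow [322. 225.] [  63   61 3041] z 73.5 [544.7  59.5  73.5]
blue [185.  89.] [  76   79 4551] z 83.8 [441.6  15.8  83.8]
[ 84.4 -75.3  24.5]
```

View pics/w3.png

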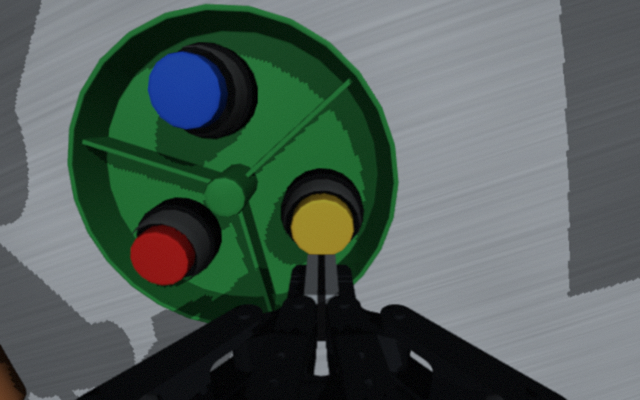

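Yellow is at z 73.5 and on, and blue is still up at (185,89). The relative geometry hasn't changed; the roughly 2 mm shared shift looks like wrist camera calibration. Blue is next.

>>> {"api": "arm_command", "payload": {"rows": "84.5 -75 0 0 0 0; 84.5 -75 0 0 0 0; 84.5 -75 24 0 0 0; 84.5 -75 24 0 0 0; 84.5 -75 24 0 0 0"}}

```text
time: 9.85
tcp_pos: [441.8, 14.4, 100.1]
tool_rot: [0.163, 0.987, 0.0, -0.0]
ft_force: [-0.1, 0.7, -0.5]
finger_gap: 0.1
```

```bash
python3 -c "
from rel import *
o=manip.get_obs();print(o['time'],o['tcp_pos'],o['ft_force']);print(rel([442,14.5,86]))"
```

```text
9.85 [441.80114888  14.41191205 100.14911947] [-0.0980612   0.66215293 -0.536273  ]
[-0.2  0.1 14.1]
```

>>> {"api": "arm_command", "payload": {"rows": "0 0 6 0 0 0; 0 0 11 0 0 0; 0 0 14 0 0 0; 0 0 14 0 0 0"}}

```text
time: 10.35
tcp_pos: [441.3, 14.4, 85.7]
tool_rot: [0.163, 0.987, 0.0, -0.0]
ft_force: [0.3, -0.0, 0.5]
finger_gap: -0.3
```

>>> {"api": "arm_command", "payload": {"rows": "0 0 1 0 0 0; 0 0 2 0 0 0; 0 0 3 0 0 0; 0 0 4 0 0 0; 0 0 4 0 0 0"}}

```text
time: 10.98
tcp_pos: [441.6, 14.3, 82.1]
tool_rot: [0.163, 0.987, -0.0, 0.0]
ft_force: [-1.1, 0.9, 2.7]
finger_gap: 0.2
```

>>> {"api": "arm_command", "payload": {"rows": "0 0 2 0 0 0; 0 0 4 0 0 0; 0 0 6 0 0 0; 0 0 8 0 0 0; 0 0 8 0 0 0"}}

```text
time: 11.6
tcp_pos: [441.5, 14.3, 73.8]
tool_rot: [0.163, 0.987, 0.0, -0.0]
ft_force: [1.0, 0.3, -0.4]
finger_gap: -0.1
```

>>> {"api": "arm_command", "payload": {"rows": "0 0 0 0 0 0; 0 0 -10 0 0 0; 0 0 -30 0 0 0; 0 0 -60 0 0 0; 0 0 -80 0 0 0"}}

```text
time: 12.22
tcp_pos: [442.0, 14.2, 156.0]
tool_rot: [0.163, 0.987, -0.0, 0.001]
ft_force: [-0.7, 0.6, -0.0]
finger_gap: 0.2
```

>>> {"api": "arm_command", "payload": {"rows": "0 0 -40 0 0 0; 0 0 -40 0 0 0"}}

```text
time: 12.48
tcp_pos: [443.7, 13.9, 197.9]
tool_rot: [0.163, 0.987, -0.0, 0.004]
ft_force: [-0.1, 0.9, 0.1]
finger_gap: -0.1
```

```bash
python3 chk.py w4 "[442,14,100]"; python3 - <<'E'
from h import *
c=optics.read_camera("top"); cv2.imwrite("pics/top4.png",c["frame"])
S=optics.read_camera("scene"); cv2.imwrite("pics/scene4.png",S["frame"])
E
```

```text
12.475 [443.73482441  13.85301378 197.90869607] [-0.14564594  0.85021889  0.09328471]
red [276. 295.] [ 26  34 572] z 73.5 [524.4 -59.3  73.5]
yellow [401. 278.] [  43   42 1342] z 73.3 [544.7  59.1  73.3]
blue [321. 192.] [  48   47 1737] z 73.4 [440.6  14.7  73.4]
[ 0.7 -0.3 95.8]
```

View pics/w4.png

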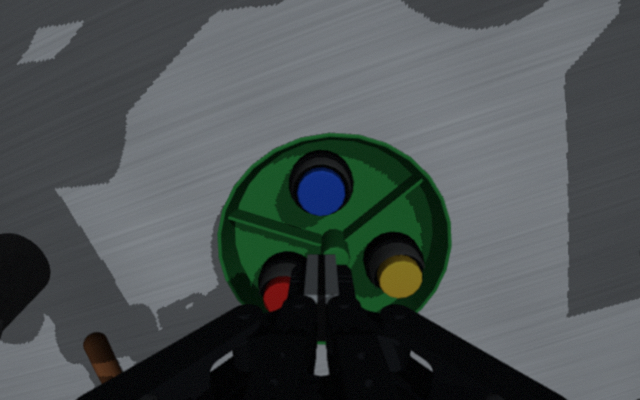

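View pics/scene4.png

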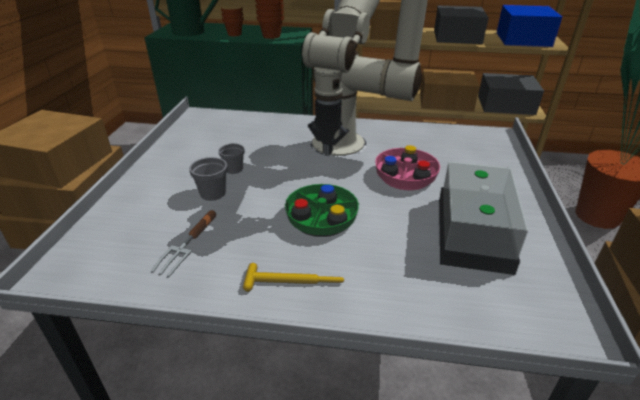

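All three caps are at about 73.4 mm, roughly 10 mm down. The caddy at scene (322,210) and everything else look unmoved. Red at wrist (276,295) is partly hidden by the fingers, so its centroid is off but its height still reads well. I'll let the arm settle and hand in.

>>> {"api": "arm_command", "payload": {"rows": "0 0 0 0 0 0; 0 0 0 0 0 0; 0 0 0 0 0 0"}}

```text
time: 13.0
tcp_pos: [441.3, 14.4, 193.6]
tool_rot: [0.163, 0.987, 0.0, -0.0]
ft_force: [0.1, 0.6, 0.2]
finger_gap: 0.3
```

```bash
python3 -c "
from h import *
print(manip.job_done(), manip.get_obs()['time'])"
```

```text
the job is handed in; nothing more can be done
the job is handed in; nothing more can be done
```

I pressed the red, yellow and blue keys of the green caddy in that order, using the shut fingers straight down. I handed the job in at about 13 s with the gripper clear at about 194 mm up.

- **Keys:** The last wrist-camera check put all three caps at about 73.4 mm, down from 84. That is roughly 10 mm of travel, past the 7 mm switch-on point and short of the 12 mm stop. Each later key was still up when the one before it was pressed.
- **Force:** The highest contact force I read was about 2.7 N.
- **Rest of the scene:** The caddy, pot, fork, dibber and propagator look unmoved in the final scene picture.
- **Checks that disagreed:** The wrist camera's cap positions shifted together by about 2 mm between arm poses, which I took as calibration because the spacing between keys did not change. In the last picture the fingers partly hid red, so its sideways position there is off. The first two-view height came out at 78 mm because the scene view's cap outlines took in the cap sides; I used the depth reading of 83.5 mm, which contact confirmed.

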